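# Step the pressure controller by four clicks and enter it

### The arm

A 6-joint arm with a two-finger parallel gripper is mounted at the origin on the work surface. World frame = base frame: x ahead of the robot, y to its left, z up, the work surface at z = 0. Lengths are in m, angles in rad, forces in N, time in s.
With the tool pointing down it reaches from about 0.275 to 0.85 m from the base axis. Payload 19 kg.
Tool frame: the origin (TCP) lies midway between the tips of the shut fingers; the grasp point (between the pads) lies 19 mm behind it (env.pinch_z is the distance from the TCP to the grasp point, in m); z points along the fingers, y is the line along which they close (so a half turn about z gives the same grasp; the last joint's range is limited). The gripper opens to 85 mm and grips with 20 to 120 N. Pads are 22 mm wide; open, the fingers measure 114 mm over their backs; the gripper's body (76 mm by 85 mm) begins 54 mm behind the grasp point. The pads swing forward as they close: fully open they stand 13 mm farther back than shut.
Start: joints at [1.103, 0.15, 1.437, -0, 1.554, -0.134], TCP at [0.188, 0.543, 0.231] pointing down, gripper open.
Joint ranges: [-2.8, 2.8], [-0.68, 2.1], [0.12, 2.68], [-1.39, 4.53], [0.16, 2.79], [-2.81, 2.81]. Speed limits (rad/s): [1.89, 1.89, 2.22, 3.01, 3.01, 3.01].

### API

Orientations are given as a unit quaternion [w, x, y, z].
In Python, from cell import get_obs, camera, calibration, order, env gives the robot as it stands.
- The arm moves only by the tool carry_out, never from a script. Its argument "deltas" is a list of rows, each a list of 3 entries, a list of its own where there are three numbers: the gripper command: -1 is fully open, 1 is shut, values between are in proportion, then the shift along the tool's x, y, z in mm, then the turn about the tool's z in degrees. In form: [[gripper, [tx, ty, tz], turn], ...]. A call has 1 to 20 rows; each row is the pose to reach, as a shift and turn from the pose commanded when the call began, along the tool's axes at that moment; what a row does not reach only later rows make up. A row lasts 1/8 s, in which the tool goes at most 62.5 mm and 10.7 degrees, less where a joint would pass 70% of its speed; a pose out of reach is approached as far as the arm can. A call with a gripper value outside its range is refused whole. The fingers move at their own pace and stop on an object; "newtons" is the grip in N (left out, the last holds). Time passes only in rows, so rows that repeat a pose let the fingers close. It gives the time, the measured TCP pose, the force, the opening and the grip force at its end, in the units of the state.
- get_obs(): the state, without advancing time (a new reading comes with each control period).
- camera(name): name is "side" or "top" or "wrist"; returns the picture (480x640x3 uint8, red, green, blue); there is no depth.
- calibration(name): a dict with "vertical_fov" (degrees; the focal length in pixels is half the picture's height over the tangent of half this angle, whatever the lens; pixels are square), "cx", "cy" (the principal point, pixels), "distortion" ([k1, k2, p1, p2, k3] as OpenCV has them; the pictures are not rectified), "pose" (4x4, takes a point from camera to world coordinates); the wrist camera has in their place "tool_from_camera" (4x4, takes a point from camera to tool coordinates, whose origin is the TCP and whose axes are the flange's). Camera axes: x right, y up, looking along -z (the intrinsics and any distortion apply to the point x, -y, -z); pixel columns grow to the right and rows downward; lengths in m; the calibration is good to about 2 mm. A picture is of the moment at which its call begins: read the wrist's pose just before it. calibration takes no time and is no camera call.
- order.sign_off(): hands the job in; it is judged then, once.
The state is a dict: "time_s": time; "joint_positions": joint angles; "qd": joint speeds; "joint_efforts": joint torques, N m; "ee_pos": TCP position; "ee_rot": TCP orientation; "force": force on the tool from outside, world axes, zero at the start; "wrist_torque": the same for the moment, N m; "opening": opening from 0.0 (shut) to 1.0 (fully open); "grip_force": force on a finger pad.
Only numpy, scipy, OpenCV 4.12 (cv2) and the standard library are available. Lean on these libraries where they do the work, as an engineer would, in place of code of your own. Each camera call takes 0.05 s, during which the arm holds its last target. There are 200 camera calls.

### The job

With a fingertip against one of its posts, gently turn the click-stop dial on the grey pressure controller clockwise (seen from above) by exactly four clicks from where it stands, without letting it go on to a fifth, and leave it resting in that stop. Then press the green button fully down to enter the new step, and let it come up again. Only push: do not grip or force the dial, do not press the red button or press the green one early, and leave the bin and the loose parts on the bench where they are.

Things in the scene. Friction and masses are not known exactly. Their poses are not given: they have to be found in the camera images.
- dial_hub (a point): Centre of the top face of the click-stop dial: an aluminium disc 100 mm in diameter lying flat, axis vertical, on top of a grey pressure-controller box (170 x 170 mm, 60 mm high, bolted to the bench, at any yaw up to 0.5 rad). This point lies on the dial's axis, level with the disc's upper face, 76 mm above the bench. A dark hub 26 mm across rises 8 mm above it. White ticks on the box around the dial stand 20 degrees apart, one per click.
- red_post (a point): The red one of the dial's four upright round posts (12 mm in diameter, 22 mm high above the disc, the other three black), which stand 90 degrees apart on a circle of 40 mm radius about the dial's axis and turn with it; push any one sideways to turn the dial. This point lies on the post's axis, half-way up, 11 mm above the disc's upper face.
- dial (a joint): Angle of the dial in rad, growing clockwise seen from above. Click stops lie every 0.349 rad (20 degrees) at 0, 0.349, 0.698 ... 2.793; it starts at rest in one of the first three. A spring plunger drives it into the nearest stop when it is let go: some 2 to 5 N at a post is needed to leave a stop, dropping to nothing half-way to the next and then pulling ahead of the finger, which is felt as a click. End stops at -0.12 and 2.91.
- green_top (a point): Centre of the top of the green push button, 34 mm across, 22 mm above the bench, in a black housing 50 mm across fixed to the bench. Pressed straight down: 6 mm travel, about 5 N when fully down, springs back.
- green (a joint): Travel of the green button in m, 0 up, 0.006 fully down.
- red_top (a point): Centre of the top of the red push button (vent), of the same size and housing as the green one, fixed to the bench. Leave alone. Green and red may stand either way round.
- red (a joint): Travel of the red button in m, 0 up, 0.006 fully down.
- tilt_bin (a joint): Tilt of the empty steel bin (110 x 150 mm, 75 mm deep) about its pivots, rad, 0 upright. It hangs in a dark stand 118 mm high, on the right. Bystander.
- bin_pivot (a point): Middle of the bin's pivot axis, 100 mm above the bench; the stand covers 110 x 190 mm, turned by at most 0.15 rad.
- movement: Rejected brass barometer movement, two round plates on pillars, 68 mm across, 38 mm high, loose; origin under its centre. Bystander.
- cover: Cracked glass dial cover, flat disc in a thin brass rim, 94 mm across, 8 mm high, loose; origin under its centre. Bystander.
- bakelite_knob: Loose black bakelite knob, 38 mm across, 24 mm high; origin under its centre. Bystander (not the dial).
- capsules: Aluminium aneroid capsule stack, four discs 48 mm across, 50 mm high, loose, standing; origin under its centre. Bystander.
- driver: Screwdriver 160 mm long lying on the bench, loose; origin under it, x from handle to tip. Bystander.

How it is judged:
On the way, in this order (a step that is already met when the one before it is completed fails the run):
1. the dial rests four clicks clockwise of its start, the buttons up (distance of red_post from where it was at the start of the episode between 0.0475 and 0.055 m and velocity of joint dial between -0.1 and 0.1 rad/s and value of joint green below 0.0015 m), for 0.3 s.
2. the green button is pressed down with the dial still at four clicks (distance of red_post from where it was at the start of the episode between 0.0475 and 0.055 m and value of joint green above 0.0045 m), for 0.05 s.
At the end, for the whole second after the job is handed in: The dial rests in the stop four clicks (80 degrees) clockwise of where it started, within 6 degrees; the green button has been pressed and is up again (under 1.5 mm); the red button is up, the bin within 0.15 rad of upright and every loose part within 20 mm of its start (all of step 1 and value of joint red below 0.0015 m and value of joint tilt_bin between -0.15 and 0.15 rad and distance of each of movement, cover, bakelite_knob, capsules, driver from where it was at the start of the episode below 0.02 m); the robot touches nothing.
It fails at once if the dial goes past half-way to a fifth click (92 degrees from its start) (distance of red_post from where it was at the start of the episode above 0.0575 m).
It fails at once if the dial is gripped or forced (over 20 N between fingers and dial) (contact force between the fingers and dial above 20 N).
It fails at once if the green button is pressed before the dial stands at four clicks (value of joint green above 0.003 m and distance of red_post from where it was at the start of the episode below 0.0475 m).
It fails at once if the red button is pressed (value of joint red above 0.002 m).
It fails at once if the bin is tipped, or a loose part is shoved away or lifted (value of joint tilt_bin above 0.25 rad or value of joint tilt_bin below -0.25 rad or distance of any of movement, cover, bakelite_knob, capsules, driver from where it was at the start of the episode above 0.03 m or height (world z) of any of movement, cover, bakelite_knob, capsules, driver above 0.015 m).
It also fails if it takes over 51 s, if anything falls off the work surface, if the arm or the gripper's body presses on something with over 40 N, if the wrist force passes 120 N, or if a joint passes its speed limit or range.

## Working session

There is one attempt and no reset: what is moved stays moved. The work goes in short steps, Python scripts to look and compute and a tool call to move; the robot and the scene stay as the last step left them, time stands still between calls to the robot, and variables do not carry over. Pictures are saved under pics/ and viewed, at most 10 in all, crops included, and the job is handed in when it is done.

Besides the shell and the picture viewer there is one more tool, called by a JSON object that holds its "op" and its "data". carry_out: Moves the arm, as the interface text tells. Its arguments: {"type":"object","properties":{"deltas":{"type":"array","items":{"type":"array"}},"newtons":{"type":"number"}},"required":["deltas"]}

```bash
mkdir -p pics
cat > h.py <<'E'
import numpy as np, cv2
from cell import get_obs, camera, calibration, order, env
from scipy.spatial.transform import Rotation as R
def cam(name,obs=None):
    c=calibration(name); f=240/np.tan(np.radians(c['vertical_fov'])/2)
    K=np.array([[f,0,c['cx']],[0,f,c['cy']],[0,0,1.]])
    if name=='wrist':
        T=np.eye(4); q=obs['ee_rot']; T[:3,:3]=R.from_quat([q[1],q[2],q[3],q[0]]).as_matrix(); T[:3,3]=obs['ee_pos']
        T=T@np.array(c['tool_from_camera'])
    else: T=np.array(c['pose'])
    return K,np.array(c['distortion'],float),T
def ray(C,uv,z):
    K,d,T=C
    p=cv2.undistortPoints(np.array(uv,float).reshape(-1,1,2),K,d).reshape(-1,2)
    v=np.c_[p[:,0],-p[:,1],-np.ones(len(p))]@T[:3,:3].T; o=T[:3,3]
    return o+v*((z-o[2])/v[:,2])[:,None]
def proj(C,P):
    K,d,T=C
    q=(np.atleast_2d(P)-T[:3,3])@T[:3,:3]; q=q*[1,-1,-1]
    return cv2.projectPoints(q,np.zeros(3),np.zeros(3),K,d)[0].reshape(-1,2)
E
python3 - <<'E'
from h import *
for n in ['top','side']:
    cv2.imwrite(f'pics/{n}0.png',camera(n)[:,:,::-1])
    print(n,calibration(n))
o=get_obs();print(o)
E
```

```text
top {'vertical_fov': 44.39847935608776, 'cx': 321.38394498215433, 'cy': 249.19803565822852, 'distortion': array([-0.0203669,  0.       ,  0.       ,  0.       ,  0.       ]), 'pose': array([[-0.04060279,  0.97719888, -0.20840768,  0.35194272],
       [-0.99916933, -0.04043471,  0.0050685 ,  0.02318067],
       [-0.00347397,  0.20844035,  0.97802891,  1.2870089 ],
       [ 0.        ,  0.        ,  0.        ,  1.        ]])}
side {'vertical_fov': 53.464374101498784, 'cx': 318.8608972765205, 'cy': 242.1032247653421, 'distortion': array([-0.04285118,  0.        ,  0.        ,  0.        ,  0.        ]), 'pose': array([[ 0.66121509,  0.57469954, -0.48219813,  0.13767571],
       [-0.75016114,  0.50028113, -0.43240843, -0.39428456],
       [-0.0072703 ,  0.64764129,  0.76191069,  0.80970395],
       [ 0.        ,  0.        ,  0.        ,  1.        ]])}
{'time_s': 0.1, 'joint_positions': array([ 1.10300536e+00,  1.50916674e-01,  1.43792280e+00,  2.66058160e-05,
        1.55382191e+00, -1.34007211e-01]), 'qd': array([-0.00078504, -0.00238455, -0.00112198,  0.00116397,  0.00190629,
       -0.00070054]), 'joint_efforts': array([ 5.36364183e-03, -7.14383483e+01, -5.71800721e+01, -8.42454324e-05,
        7.34375906e-03, -9.10589551e-05]), 'ee_pos': array([0.18829806, 0.54306636, 0.23076883]), 'ee_rot': array([-1.71079160e-04,  1.66118424e-01,  9.86105666e-01, -5.06418350e-04]), 'force': array([-0.3044102 , -0.30077688,  0.24047407]), 'wrist_torque': array([0.03022841, 0.03534946, 0.01642471]), 'grip_force': 0.0, 'opening': 1.001997936729766}
```

View pics/top0.png

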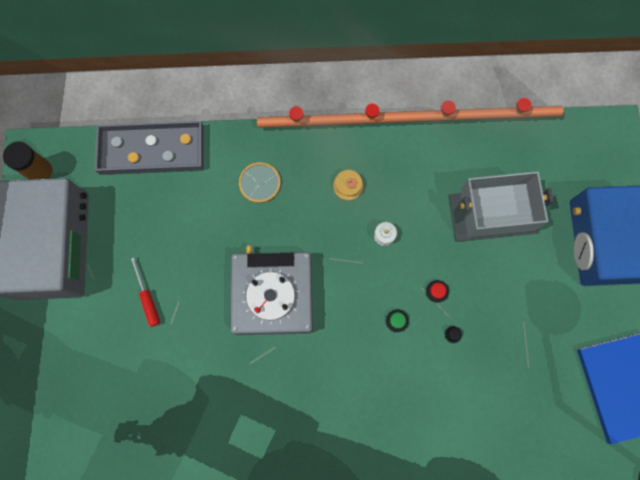

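View pics/side0.png

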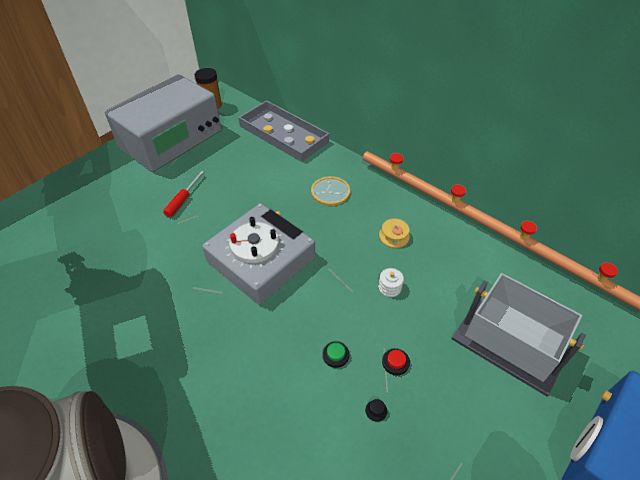

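The top view shows the dial at about (270,295), its red post at (258,310), green at (398,321) and red at (438,291). In the side view the dial is at (253,240), the red post at (233,239) and green at (336,352).

```bash
cat > m.py <<'E'
from h import *
def blob(im,near,lo,hi,r):
    hsv=cv2.cvtColor(im,cv2.COLOR_RGB2HSV)
    m=np.zeros(hsv.shape[:2],bool)
    for l,h in zip(lo,hi): m|=cv2.inRange(hsv,np.array(l),np.array(h))>0
    y,x=np.nonzero(m); k=np.hypot(x-near[0],y-near[1])<r
    return (x[k].mean(),y[k].mean()),k.sum()
RED=([(0,120,60),(170,120,60)],[(8,255,255),(180,255,255)])
GRN=([(55,150,90)],[(75,255,255)])
WH=([(0,0,175)],[(180,40,255)])
E
python3 - <<'E'
from m import *
for n,pts in dict(top=((270,295),(258,310),(398,321),(438,291)),side=((253,240),(233,239),(336,352),(396,360))).items():
    im=cv2.cvtColor(cv2.imread(f'pics/{n}0.png'),cv2.COLOR_BGR2RGB); C=cam(n)
    for nm,c,p,r,z in (('dial',WH,pts[0],26,.076),('post',RED,pts[1],9,.087),('green',GRN,pts[2],14,.022),('red',RED,pts[3],14,.022)):
        try:
            uv,k=blob(im,p,*c,r); print(n,nm,np.round(uv,1),k,ray(C,uv,z).round(4))
        except Exception as e: print(n,nm,e)
    # ellipse of the disc
    x,y=pts[0]
    cv2.imwrite(f'pics/c_{n}.png',cv2.resize(im[y-50:y+50,x-66:x+67,::-1],None,fx=6,fy=6,interpolation=cv2.INTER_CUBIC))
a=cv2.imread('pics/c_top.png');b=cv2.imread('pics/c_side.png')
cv2.imwrite('pics/c.png',cv2.resize(np.hstack([a[:,150:650],b[:,150:650]]),(800,480)))
E
```

```text
top dial [269.6 295.7] 1403 [[0.5159 0.1281 0.076 ]]
top post [257.  309.3] 18 [[0.4876 0.1535 0.087 ]]
top green [397.5 319.9] 188 [[ 0.4598 -0.1402  0.022 ]]
top red [437.9 290.1] 235 [[ 0.5205 -0.2319  0.022 ]]
side dial [252.8 240.8] 1098 [[0.5167 0.1255 0.076 ]]
side post [233.1 237.8] 48 [[0.4902 0.1535 0.087 ]]
side green [335.5 351.2] 264 [[ 0.4607 -0.1423  0.022 ]]
side red [396.1 358.7] 299 [[ 0.5208 -0.2341  0.022 ]]
```

View pics/c.png

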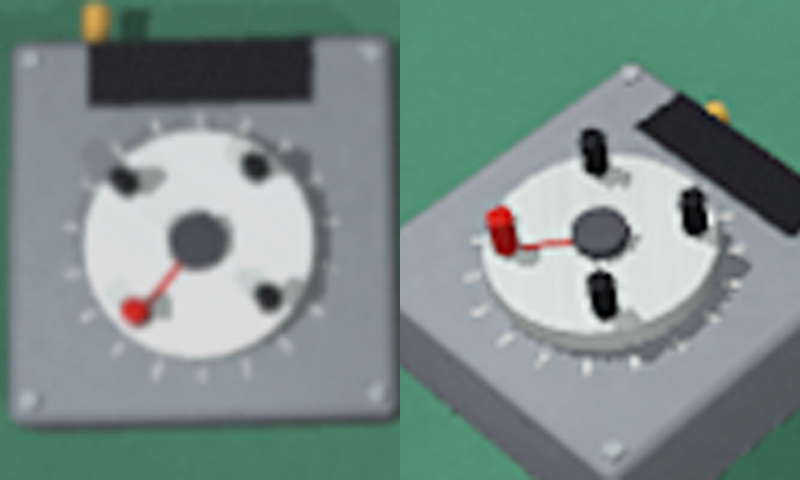

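{"op": "carry_out", "data": {"deltas": [[1,[-20,-12,0],-1],[1,[-60,-34,0],-3],[1,[-108,-62,0],-5],[1,[-156,-89,0],-7],[1,[-204,-116,10],-10],[1,[-252,-143,20],-12],[1,[-300,-170,30],-14],[1,[-345,-197,40],-16],[1,[-385,-220,50],-18],[1,[-415,-237,55],-20],[1,[-432,-246,60],-20],[1,[-432,-246,60],-20],[1,[-432,-246,60],-20],[1,[-432,-246,60],-20]], "newtons": 30}}

```text
time_s: 1.85
ee_pos: [0.5155, 0.1701, 0.1716]
ee_rot: [0.0, -0.008, 1.0, 0.0]
force: [0.0, -0.2, -0.3]
opening: 0.0
grip_force: 0.0
```

Run:
```python
from h import *
o=get_obs(); im=camera('wrist'); C=cam('wrist',o)
cv2.imwrite('pics/w1.png',im[:,:,::-1]); print(o['ee_pos'],o['ee_rot'],o['opening'],o['time_s'],o['force'])
c=np.array([.5163,.127,.076]); print(proj(C,[c,c+[-.0273,.0265,.011]]))
np.savez('w1.npz',p=o['ee_pos'],q=o['ee_rot'])
```

```text
[0.51548625 0.17010776 0.17162593] [ 1.80926764e-04 -8.08671677e-03  9.99967284e-01  4.86981378e-05] 0.0002272502893465557 1.85 [ 0.01347696 -0.20138347 -0.27367283]
[[256.12607197 246.6444356 ]
 [292.23662009 211.85724432]]
```

View pics/w1.png

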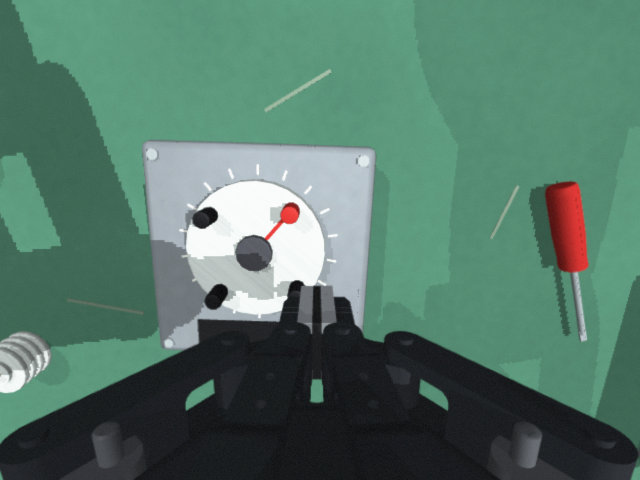

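The wrist view puts the dial centre at about (255,247) and the red post at (290,213). Both match the predictions within 2 px, so I'm lowering the closed fingers into the gap.

{"op": "carry_out", "data": {"deltas": [[1,[0,0,15],0],[1,[0,0,35],0],[1,[0,0,55],0],[1,[0,0,70],0],[1,[0,0,79],0],[1,[0,0,83],0],[1,[0,0,83],0],[1,[-3,-0.1,83],4],[1,[-6,-0.4,83],8],[1,[-8.9,-0.9,83],12],[1,[-8.9,-0.9,83],12],[1,[-8.9,-0.9,83],12]]}}

```text
time_s: 3.4
ee_pos: [0.5249, 0.1685, 0.0886]
ee_rot: [0.0, 0.096, 0.995, 0.0]
force: [-0.2, 0.3, -0.1]
opening: 0.002
grip_force: 0.0
```

{"op": "carry_out", "data": {"deltas": [[1,[-1.5,0,0],2],[1,[-3,-0.1,0],4],[1,[-4.5,-0.2,0],6],[1,[-6,-0.4,0],8],[1,[-7.5,-0.7,0],10],[1,[-8.9,-0.9,0],12],[1,[-10.4,-1.3,0],14],[1,[-11.9,-1.7,0],16],[1,[-13.3,-2.1,0],18],[1,[-14.7,-2.6,0],20],[1,[-16.1,-3.1,0],22],[1,[-16.1,-3.1,0],22],[1,[-16.1,-3.1,0],22]]}}

```text
time_s: 5.03
ee_pos: [0.54, 0.1624, 0.0883]
ee_rot: [0.0, 0.285, 0.959, -0.0]
force: [-0.3, -0.2, 0.2]
opening: 0.001
grip_force: 0.0
```

```bash
cat > look.py <<'E'
from m import *
import sys
c=np.array([.5163,.127])
def ang(p): return np.degrees(np.arctan2(p[1]-c[1],p[0]-c[0]))
o=get_obs(); print(o['time_s'],o['ee_pos'].round(4),'tool ang',ang(o['ee_pos']).round(1),'F',o['force'].round(2))
# red post in side/top: largest red blob within 55 mm of the axis
for n in ['top','side']:
    im=camera(n); C=cam(n); hsv=cv2.cvtColor(im,cv2.COLOR_RGB2HSV)
    m=cv2.inRange(hsv,(0,120,60),(8,255,255))|cv2.inRange(hsv,(170,120,60),(180,255,255))
    y,x=np.nonzero(m); P=ray(C,np.c_[x,y],.087); d=np.hypot(P[:,0]-c[0],P[:,1]-c[1])
    k=(d>.027)&(d<.056); p=P[k].mean(0); print(n,k.sum(),p.round(4),'r',np.hypot(*(p[:2]-c)).round(4),'post ang',ang(p).round(1))
    if len(sys.argv)>1:
        u,v=proj(C,[*c,.08])[0].astype(int)
        cv2.imwrite(f'pics/{sys.argv[1]}_{n}.png',cv2.resize(im[v-60:v+60,u-60:u+60,::-1],None,fx=4,fy=4,interpolation=cv2.INTER_CUBIC))
E
python3 look.py
```

```text
5.025 [0.54   0.1624 0.0883] tool ang 56.1 F [-0.33 -0.17  0.19]
top 21 [0.4984 0.1625 0.087 ] r 0.0398 post ang 116.8
side 46 [0.5012 0.1634 0.087 ] r 0.0394 post ang 112.6
```

{"op": "carry_out", "data": {"deltas": [[1,[-1.5,0,0],2],[1,[-3,-0.1,0],4],[1,[-4.5,-0.2,0],6],[1,[-6,-0.4,0],8],[1,[-7.5,-0.7,0],10],[1,[-8.9,-0.9,0],12],[1,[-10.4,-1.3,0],14],[1,[-11.9,-1.7,0],16],[1,[-13.3,-2.1,0],18],[1,[-14.7,-2.6,0],20],[1,[-16.1,-3.1,0],22],[1,[-17.5,-3.7,0],24],[1,[-18.8,-4.4,0],26],[1,[-20.2,-5.0,0],28],[1,[-21.5,-5.8,0],30],[1,[-22.8,-6.5,0],32],[1,[-24,-7.3,0],34],[1,[-25.3,-8.2,0],36],[1,[-26.5,-9.1,0],38],[1,[-27.6,-10.1,0],40]]}}

```text
time_s: 7.62
ee_pos: [0.5577, 0.1387, 0.0883]
ee_rot: [0.0, 0.597, 0.803, -0.0]
force: [-0.5, -0.0, -0.0]
opening: 0.0
grip_force: 0.0
```

```bash
python3 look.py
```

```text
7.625 [0.5577 0.1387 0.0883] tool ang 15.7 F [-0.55 -0.02 -0.04]
top 20 [0.5254 0.1673 0.087 ] r 0.0413 post ang 77.3
side 43 [0.5278 0.1671 0.087 ] r 0.0417 post ang 74.0
```

Three clicks are done (the red post is at about 76° from a start of about 136°). Next is the last one, pushed slowly.

{"op": "carry_out", "data": {"deltas": [[1,[-1.5,0,0],2],[1,[-3,-0.1,0],4],[1,[-4.5,-0.2,0],6],[1,[-6,-0.4,0],8],[1,[-6.7,-0.5,0],9],[1,[-7.5,-0.7,0],10],[1,[-8.2,-0.8,0],11],[1,[-8.9,-0.9,0],12],[1,[-9.7,-1.1,0],13],[1,[-10.4,-1.3,0],14],[1,[-11.1,-1.5,0],15],[1,[-11.9,-1.7,0],16],[1,[-12.6,-1.9,0],17],[1,[-13.3,-2.1,0],18],[1,[-13.3,-2.1,0],18],[1,[-13.3,-2.1,0],18]]}}

```text
time_s: 9.72
ee_pos: [0.5595, 0.1255, 0.0883]
ee_rot: [0.0, 0.714, 0.7, -0.0]
force: [1.1, 0.5, 1.5]
opening: 0.001
grip_force: 0.0
```

```bash
python3 look.py
```

```text
9.725 [0.5595 0.1255 0.0883] tool ang -2.0 F [1.15 0.45 1.45]
top 21 [0.5389 0.1626 0.087 ] r 0.0422 post ang 57.6
side 43 [0.5407 0.1618 0.087 ] r 0.0425 post ang 54.9
```

The red post has turned 79.7° in both views, so that's four clicks. I'm backing off, lifting, and moving over the green button.

{"op": "carry_out", "data": {"deltas": [[1,[3,-0.1,0],0],[1,[4,-0.2,0],0],[1,[4,0,-15],0],[1,[4,0,-45],0],[1,[4,0,-75],0],[1,[-10,-5,-90],0],[1,[-50,-18,-90],0],[1,[-95,-34,-90],0],[1,[-140,-50,-90],0],[1,[-185,-66,-75],0],[1,[-225,-79,-55],0],[1,[-255,-90,-30],0],[1,[-268,-94,-10],0],[1,[-268,-94,0],0],[1,[-268,-94,0],0],[1,[-268,-94,0],0]]}}

```text
time_s: 11.82
ee_pos: [0.4607, -0.1402, 0.0891]
ee_rot: [0.0, 0.714, 0.7, 0.0]
force: [-0.4, 0.2, -0.4]
opening: 0.001
grip_force: 0.0
```

```bash
python3 - <<'E'
from m import *
o=get_obs(); im=camera('wrist'); C=cam('wrist',o); print(o['ee_pos'],o['force'])
print(proj(C,[[.4603,-.1412,.022]]))
hsv=cv2.cvtColor(im,cv2.COLOR_RGB2HSV); m=cv2.inRange(hsv,(55,150,90),(75,255,255))
n,l,s,ce=cv2.connectedComponentsWithStats(m); i=1+np.argmax(s[1:,4]); print(s[i],ce[i],ray(C,[ce[i]],.022))
cv2.imwrite('pics/w2.png',im[:,:,::-1])
E
python3 look.py
```

```text
[ 0.46068253 -0.14023661  0.08907479] [-0.42283821  0.24389893 -0.44793366]
[[314.46023166 260.69700304]]
[323 238  21  47 228] [335.45614035 263.53070175] [[ 0.47359926 -0.14333036  0.022     ]]
11.875 [ 0.4607 -0.1403  0.0891] tool ang -101.7 F [-0.72  0.31 -0.09]
top 19 [0.5385 0.1626 0.087 ] r 0.0419 post ang 58.0
side 0 [nan nan nan] r nan post ang nanlook.py:11: RuntimeWarning: Mean of empty slice.
  k=(d>.027)&(d<.056); p=P[k].mean(0); print(n,k.sum(),p.round(4),'r',np.hypot(*(p[:2]-c)).round(4),'post ang',ang(p).round(1))
  ret = um.true_divide(
```

View pics/w2.png

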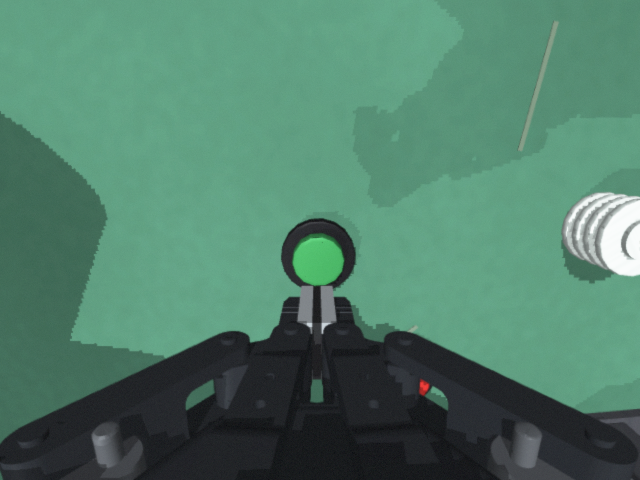

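Green is centred at about (318,260) in the wrist view, 3 px right of the prediction, so I shift 1.5 mm along tool y. The dial still reads about 80°.

{"op": "carry_out", "data": {"deltas": [[1,[0,1.5,20],0],[1,[0,1.5,40],0],[1,[0,1.5,55],0],[1,[0,1.5,63],0],[1,[0,1.5,67],0],[1,[0,1.5,69],0],[1,[0,1.5,71],0],[1,[0,1.5,72],0],[1,[0,1.5,73],0],[1,[0,1.5,73],0],[1,[0,1.5,73],0]]}}

```text
time_s: 13.35
ee_pos: [0.462, -0.1408, 0.0159]
ee_rot: [0.0, 0.714, 0.7, 0.0]
force: [-3.6, 2.8, 12.3]
opening: -0.002
grip_force: 6.1
```

The force is 12 N at z = 15.9 mm, so the button is bottomed. I'm lifting off.

{"op": "carry_out", "data": {"deltas": [[1,[0,0,-5],0],[1,[0,0,-20],0],[1,[0,0,-50],0],[1,[0,0,-90],0],[1,[-30,-20,-130],0],[1,[-60,-40,-150],0],[1,[-60,-40,-150],0],[1,[-60,-40,-150],0]]}}

```text
time_s: 14.35
ee_pos: [0.4206, -0.1996, 0.1654]
ee_rot: [0.0, 0.714, 0.7, 0.0]
force: [-0.1, 0.3, 0.8]
opening: 0.001
grip_force: 0.0
```

```bash
python3 look.py 2>/dev/null
python3 - <<'E'
from m import *
cv2.imwrite('pics/end.png',camera('top')[:,:,::-1])
E
```

```text
14.35 [ 0.4206 -0.1996  0.1654] tool ang -106.3 F [-0.05  0.29  0.83]
top 20 [0.5387 0.1628 0.087 ] r 0.0422 post ang 58.0
side 0 [nan nan nan] r nan post ang nan
```

View pics/end.png

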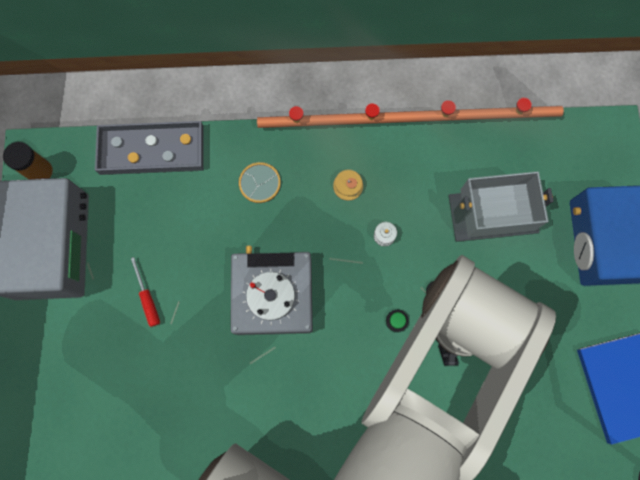

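The final picture shows the red post at (253,286), four clicks on, and the green button up at (398,321). The bin and every loose part in view are where they started. The arm hides the red button and the bakelite knob, but it stayed well above both.

```bash
python3 -c "
from cell import order; print(order.sign_off())"
```

```text
the job is handed in; nothing more can be done
None
```

I turned the dial four clicks clockwise (about 80° measured), pressed the green button fully and let it come up, and handed the job in at about 14.5 s; no verdict came back, and the arm hid the red button and the bakelite knob in the last picture.

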